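# Line up the support posts by height on the bench rail

### The arm

A 6-joint arm with a two-finger parallel gripper is mounted at the origin on the work surface. World frame = base frame: x ahead of the robot, y to its left, z up, the work surface at z = 0. Lengths are in m, angles in rad, forces in N, time in s.
With the tool pointing down it reaches from about 0.3 to 0.95 m from the base axis. Payload 3.1 kg.
Tool frame: the origin (TCP) lies midway between the tips of the shut fingers; the grasp point (between the pads) lies 19 mm behind it; z points along the fingers, y is the line along which they close (so a half turn about z gives the same grasp; the last joint's range is limited). The gripper opens to 85 mm and grips with 20 to 120 N. Pads are 22 mm wide; open, the fingers measure 114 mm over their backs; the gripper's body (76 mm by 85 mm) begins 54 mm behind the grasp point. The pads swing forward as they close: fully open they stand 13 mm farther back than shut.
Start: joints at [1.062, 0.308, 1.634, -0, 1.2, -0.07], TCP at [0.266, 0.566, 0.231] pointing down, gripper open.
Joint ranges: [-3.06, 3.06], [-0.79, 1.96], [0.05, 2.63], [-1.19, 4.34], [0.05, 2.64], [-2.94, 2.94]. Speed limits (rad/s): [2.79, 2.79, 3.14, 3.14, 3.14, 3.14].

### API

Orientations are given as a rotation vector (axis times angle).
In Python, from cell import * gives the robot as it stands.
- The arm moves only by the tool arm_command, never from a script. Its argument "moves" is a list of rows, each a list of 7 numbers: the shift along the tool's x, y, z each as a share of 0.06 m, from -1 to 1, then the turn, a rotation vector about the tool's x, y, z each as a share of 8 degrees, from -1 to 1, then the opening, from 0 (shut) to 1 (fully open). In form: [[dx, dy, dz, ax, ay, az, hand], ...]. A call has exactly 5 rows; each row shifts and turns the commanded pose from where the row before left it, along the tool's axes as they then stand; what a row does not reach is not made up. A row lasts 1/8 s, in which the tool goes at most 62.5 mm and 10.7 degrees, less where a joint would pass 70% of its speed; a pose out of reach is approached as far as the arm can. A call with a number of a shift or a turn outside -1 to 1 is refused whole. A call with a gripper value outside its range is refused whole. The fingers move at their own pace and stop on an object; "grip_force" is the grip in N (left out, the last holds). Time passes only in rows, so rows that do not move let the fingers close, or fill a call up. It gives the time, the measured TCP pose, the force, the opening and the grip force at its end, in the units of the state.
- read_state(): the state, without advancing time (a new reading comes with each control period).
- camera(name): name is "scene" or "side" or "wrist"; returns a dict with "color" (384x512x3 uint8, blue, green, red), "depth" (384x512 float32, m along the optical axis (not along the pixel's ray), 0 where there is no reading), "mtx" (3x3 intrinsics, pixels), "D" ([k1, k2, p1, p2, k3] as OpenCV has them; the pictures are not rectified), "R" (3x3) and "t" (3): a world point X has camera coordinates R X + t. Camera axes: x right, y down, z forward; pixel columns grow to the right and rows downward; lengths in m; the calibration is good to about 2 mm. A picture is of the moment at which its call begins.
- job_done(): hands the job in; it is judged then, once.
The state is a dict: "time_s": time; "qpos": joint angles; "qd": joint speeds; "joint_efforts": joint torques, N m; "eef_pos": TCP position; "eef_rot": TCP orientation; "wrist_force": force on the tool from outside, world axes, zero at the start; "torque": the same for the moment, N m; "width": opening from 0.0 (shut) to 1.0 (fully open); "finger_force": force on a finger pad.
Only numpy, scipy, OpenCV 4.12 (cv2) and the standard library are available. Lean on these libraries where they do the work, as an engineer would, in place of code of your own. Each camera call takes 0.05 s, during which the arm holds its last target. There are 200 camera calls.

### The job

Put the four turned steel support posts away on the aluminium rail in order of height: the shortest on the black disc next to the dark stop block, then each taller one on the next disc along, the tallest farthest from the stop. Each must stand upright on its foot in the middle of its own disc, released and still.

Things in the scene. Friction and masses are not known exactly. Their poses are not given: they have to be found in the camera images.
- post_40: Turned bare-steel support post, 40 mm tall (shortest of four of one pattern: 40, 58, 76, 94 mm), about 204 g (varies by 20 %): a plain round column 26 mm in diameter on a round foot flange 36 mm in diameter and 5 mm thick. It starts upright on the bench, in a mixed row nearer the robot than the rail, about 90 mm or more from its neighbours. Origin: centre of the foot's underside; z up along the column. Grip the column above the flange.
- post_58: Turned bare-steel support post, 58 mm tall (second shortest of four of one pattern: 40, 58, 76, 94 mm), about 278 g (varies by 20 %): a plain round column 26 mm in diameter on a round foot flange 36 mm in diameter and 5 mm thick. It starts upright on the bench, in a mixed row nearer the robot than the rail, about 90 mm or more from its neighbours. Origin: centre of the foot's underside; z up along the column. Grip the column above the flange.
- post_76: Turned bare-steel support post, 76 mm tall (second tallest of four of one pattern: 40, 58, 76, 94 mm), about 352 g (varies by 20 %): a plain round column 26 mm in diameter on a round foot flange 36 mm in diameter and 5 mm thick. It starts upright on the bench, in a mixed row nearer the robot than the rail, about 90 mm or more from its neighbours. Origin: centre of the foot's underside; z up along the column. Grip the column above the flange.
- post_94: Turned bare-steel support post, 94 mm tall (tallest of four of one pattern: 40, 58, 76, 94 mm), about 425 g (varies by 20 %): a plain round column 26 mm in diameter on a round foot flange 36 mm in diameter and 5 mm thick. It starts upright on the bench, in a mixed row nearer the robot than the rail, about 90 mm or more from its neighbours. Origin: centre of the foot's underside; z up along the column. Grip the column above the flange.
- disc_a: One of four identical black rubber discs, 50 mm in diameter and 3 mm thick, fixed in a straight row at 65 mm spacing on a low fixed aluminium rail (400 x 64 mm, 12 mm thick) that lies on the bench roughly across the robot's view. The letters do not follow the order along the rail. Origin: centre of the disc's underside, so its top, where a post stands, is 3 mm higher, 15 mm above the bench.
- disc_b: One of four identical black rubber discs, 50 mm in diameter and 3 mm thick, fixed in a straight row at 65 mm spacing on a low fixed aluminium rail (400 x 64 mm, 12 mm thick) that lies on the bench roughly across the robot's view. The letters do not follow the order along the rail. Origin: centre of the disc's underside, so its top, where a post stands, is 3 mm higher, 15 mm above the bench.
- disc_c: One of four identical black rubber discs, 50 mm in diameter and 3 mm thick, fixed in a straight row at 65 mm spacing on a low fixed aluminium rail (400 x 64 mm, 12 mm thick) that lies on the bench roughly across the robot's view. The letters do not follow the order along the rail. Origin: centre of the disc's underside, so its top, where a post stands, is 3 mm higher, 15 mm above the bench.
- disc_d: One of four identical black rubber discs, 50 mm in diameter and 3 mm thick, fixed in a straight row at 65 mm spacing on a low fixed aluminium rail (400 x 64 mm, 12 mm thick) that lies on the bench roughly across the robot's view. The letters do not follow the order along the rail. Origin: centre of the disc's underside, so its top, where a post stands, is 3 mm higher, 15 mm above the bench.
- stop: Dark steel stop block fixed on the rail at one end of the row of discs, either end; 24 mm along the rail, 44 mm across it and 30 mm high (top 42 mm above the bench). It stands in line with the discs, its centre 65 mm from the centre of the nearest disc; the other end of the row has only a small flat screw head. Origin: centre of its underside; y along the rail (either way), x across it.
Mind the look-alikes: they are no part of the job. What is shaped like the post_40 but orange or yellow is not meant. Leave any blue or yellow look-alike of the post_94 alone.

How it is judged:
By the outcome, as a careful person would: the job done as asked, in the order asked, and still so for the second after the job is handed in, with the robot touching nothing.
It also fails if it takes over 112 s, if anything falls off the work surface, if the arm or the gripper's body presses on something with over 40 N, if the wrist force passes 120 N, or if a joint passes its speed limit or range.

## Working session

There is one attempt and no reset: what is moved stays moved. The work goes in short steps, Python scripts to look and compute and a tool call to move; the robot and the scene stay as the last step left them, time stands still between calls to the robot, and variables do not carry over. Pictures are saved under pics/ and viewed, at most 14 in all, crops included, and the job is handed in when it is done.

Besides the shell and the picture viewer there is one more tool, called after "Request:" as name([rows], argument=value, ...), one row to a line, values as JSON. arm_command: Moves the arm, as the interface text tells. Its arguments: {"type":"object","properties":{"moves":{"type":"array","items":{"type":"array","items":{"type":"number","minimum":-1,"maximum":1}}},"grip_force":{"type":"number"}},"required":["moves"]}

```bash
ls; mkdir -p pics
python3 - <<'E'
from cell import *
import cv2,numpy as np,pickle
for n in("scene","side"):
    c=camera(n); pickle.dump(c,open(f"{n}0.pkl","wb")); cv2.imwrite(f"pics/{n}0.png",c["color"])
    print(n,c["mtx"].tolist(),c["D"],(-c["R"].T@c["t"]))
print(read_state())
E
```

```text
pics
scene [[360.70797240383786, 0.0, 251.93205016990038], [0.0, 360.70797240383786, 195.56288235117324], [0.0, 0.0, 1.0]] [-0.03052043  0.          0.          0.          0.        ] [ 0.84167537 -0.4541519   0.67924876]
side [[351.0961112674298, 0.0, 256.3462403021242], [0.0, 351.0961112674298, 188.8258256756194], [0.0, 0.0, 1.0]] [-0.07350519  0.          0.          0.          0.        ] [0.40453784 0.56042914 0.45449499]
{'time_s': 0.1, 'qpos': array([ 1.06230089e+00,  3.08963320e-01,  1.63509050e+00,  5.47055963e-06,
        1.19970373e+00, -6.96877836e-02]), 'qd': array([ 0.00089284, -0.00145264, -0.00281443,  0.00084548,  0.00090549,
        0.00071563]), 'joint_efforts': array([-5.63861322e-04, -4.16403508e+01, -2.77644449e+01, -9.04839953e-05,
        4.07848434e-03,  5.59590731e-06]), 'eef_pos': array([0.26518001, 0.56510802, 0.23011877]), 'eef_rot': array([-0.68362796, -3.06567097,  0.00325657]), 'wrist_force': array([ 0.36111265, -0.80413101,  0.04773177]), 'torque': array([ 0.01544755,  0.00262103, -0.0052431 ]), 'finger_force': 0.0, 'width': 0.9986741976350852}
```

View pics/scene0.png

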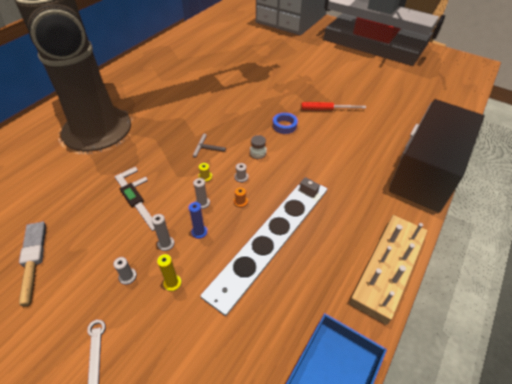

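View pics/side0.png

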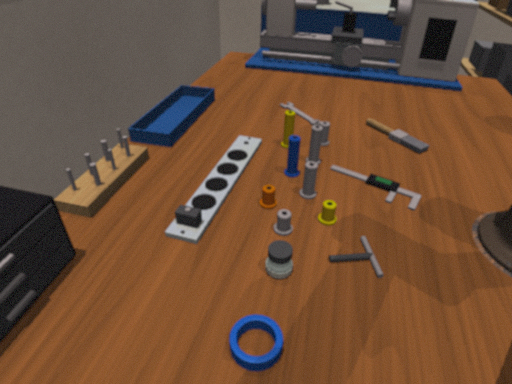

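The scene view shows grey posts at about (241,172), (201,192), (162,232) and (124,270). The stop is at (310,187), and the discs run from (295,208) to (244,267). The blue, yellow and orange pieces are look-alikes.

```bash
cat > h.py <<'E'
import cv2,numpy as np
def ray(c,uv,z):
    p=cv2.undistortPoints(np.array(uv,float).reshape(-1,1,2),c["mtx"],c["D"]).reshape(-1,2)
    d=np.c_[p,np.ones(len(p))]@c["R"]; o=-c["R"].T@c["t"]
    return o+d*((z-o[2])/d[:,2])[:,None]
def cloud(c):
    h,w=c["depth"].shape; v,u=np.mgrid[:h,:w]
    p=cv2.undistortPoints(np.stack([u,v],-1).reshape(-1,1,2).astype(float),c["mtx"],c["D"]).reshape(-1,2)
    X=np.c_[p,np.ones(len(p))]*c["depth"].reshape(-1,1)
    return ((X-c["t"])@c["R"]).reshape(h,w,3)
E
python3 - <<'E'
import pickle; from h import *
for n in("scene","side"):
    c=pickle.load(open(n+"0.pkl","rb")); P=cloud(c); im=c["color"]
    hsv=cv2.cvtColor(im,cv2.COLOR_BGR2HSV)
    reg=(P[...,0]>.3)&(P[...,0]<.75)&(P[...,1]>-.4)&(P[...,1]<.35)&(c["depth"]>0)
    m=(reg&(P[...,2]>.022)&(P[...,2]<.12)).astype(np.uint8)
    k,l,s,ce=cv2.connectedComponentsWithStats(m,connectivity=4)
    print(n)
    for i in range(1,k):
        if s[i,4]<25: continue
        q=P[l==i]; zt=np.percentile(q[:,2],97); t=q[q[:,2]>zt-.004]
        print(ce[i].round(),s[i,4],"z",zt.round(4),"top",((t[:,:2].min(0)+t[:,:2].max(0))/2).round(3),"ext",np.ptp(t[:,:2],0).round(3),"hsv",np.median(hsv[l==i],0))
    # discs
    d=(reg&(hsv[...,2]<60)&(P[...,2]>.006)&(P[...,2]<.021)).astype(np.uint8)
    for t in cv2.findContours(d,0,2)[0]:
        if cv2.contourArea(t)<60: continue
        w=ray(c,t,.015); print("dark",w.mean(0).round(4),cv2.minEnclosingCircle((w[:,:2]*1000).astype(np.float32)),cv2.contourArea(t))
E
```

```text
scene
[285. 120.] 148 z 0.0265 top [0.459 0.31 ] ext [0.07 0.07] hsv [115.  140.5 186. ]
[257. 144.] 230 z 0.052 top [0.458 0.168] ext [0.038 0.041] hsv [ 10.  47. 112.]
[203. 168.] 110 z 0.0417 top [0.39  0.019] ext [0.028 0.023] hsv [ 26.  222.  177.5]
[240. 169.] 107 z 0.042 top [0.47  0.069] ext [0.022 0.022] hsv [ 10.  55. 157.]
[309. 186.] 247 z 0.0455 top [0.641 0.11 ] ext [0.043 0.027] hsv [  9.  61. 112.]
[199. 189.] 241 z 0.0779 top [ 0.438 -0.055] ext [0.026 0.025] hsv [ 10.  60. 105.]
[240. 193.] 117 z 0.0421 top [0.514 0.   ] ext [0.025 0.026] hsv [ 14. 211. 188.]
[196. 216.] 332 z 0.0957 top [ 0.486 -0.126] ext [0.025 0.025] hsv [123. 103.  81.]
[161. 228.] 360 z 0.0954 top [ 0.446 -0.19 ] ext [0.026 0.026] hsv [10.  44.5 89.5]
[167. 269.] 389 z 0.0957 top [ 0.52  -0.256] ext [0.026 0.024] hsv [ 24. 246. 117.]
[122. 267.] 254 z 0.0598 top [ 0.432 -0.296] ext [0.026 0.025] hsv [ 10.   30.  114.5]
dark [ 0.627  -0.1425  0.015 ] ((626.5745239257812, -149.99241638183594), 20.58295440673828) 193.5
side
[292. 140.] 640 z 0.0955 top [ 0.502 -0.188] ext [0.056 0.154] hsv [108. 
[... 350 characters left out ...]
9 z 0.0458 top [0.641 0.111] ext [0.043 0.027] hsv [104.  17.  61.]
[284. 217.] 198 z 0.042 top [0.469 0.07 ] ext [0.025 0.024] hsv [  8.   21.5 101.5]
[280. 255.] 652 z 0.0516 top [0.458 0.169] ext [0.039 0.039] hsv [60. 13. 76.]
[255. 340.] 1014 z 0.0258 top [0.461 0.313] ext [0.071 0.071] hsv [109. 197. 170.]
dark [0.6373 0.0473 0.015 ] ((637.126953125, 48.01145935058594), 22.59412384033203) 218.5
dark [ 0.6293 -0.0173  0.015 ] ((633.0718994140625, -16.817859649658203), 22.14043617248535) 166.0
dark [ 0.6284 -0.0808  0.015 ] ((629.3055419921875, -81.20968627929688), 21.851285934448242) 132.0
dark [ 0.6253 -0.1455  0.015 ] ((625.8485717773438, -145.81056213378906), 21.34247398376465) 103.5
```

```bash
cat >> h.py <<'E'
from scipy.spatial.transform import Rotation as Ro
YAW=np.deg2rad(-3.4)
def plan(s,tgt,n=1):
    "rows in tool shares from the measured pose to xyz, tool down with y along YAW"
    R0=Ro.from_rotvec(s["eef_rot"]); y=np.array([np.cos(YAW),np.sin(YAW),0]); z=np.array([0,0,-1.])
    R1=Ro.from_matrix(np.c_[np.cross(y,z),y,z]); w=(R0.inv()*R1).as_rotvec()
    d=(np.array(tgt)-s["eef_pos"])/n
    for i in range(n if n>1 else 1):
        print((R0*Ro.from_rotvec(w*i/n)).inv().apply(d/.06).round(2),(w/n/np.deg2rad(8)).round(2))
E
python3 - <<'E'
import pickle; from h import *; from cell import *
for n in("scene","side"):
    c=pickle.load(open(n+"0.pkl","rb")); P=cloud(c)
    v=c["color"].max(2)
    for a,b in((.637,.047),(.633,-.018),(.629,-.0825),(.6255,-.1465)):
        m=((v<100)&(np.hypot(P[...,0]-a,P[...,1]-b)<.031)&(P[...,2]<.024)).astype(np.uint8)
        t=max(cv2.findContours(m,0,1)[0],key=cv2.contourArea)
        w=ray(c,t,.015)[:,:2]*1000; print(n,cv2.fitEllipse(w.astype(np.float32)))
plan(read_state(),(.4695,.0695,.12),10)
E
```

```text
scene ((638.3765258789062, 44.88447189331055), (42.17525100708008, 42.68541717529297), 12.015514373779297)
scene ((634.1934814453125, -19.334741592407227), (41.70282745361328, 43.10638427734375), 16.696189880371094)
scene ((630.6466674804688, -84.03639221191406), (42.40593719482422, 44.030574798583984), 29.158716201782227)
scene ((626.5115356445312, -148.9925079345703), (42.856414794921875, 45.39350891113281), 33.06540298461914)
side ((636.9332885742188, 47.10706329345703), (45.879234313964844, 46.882911682128906), 73.10747528076172)
side ((632.8998413085938, -17.48119354248047), (45.43761444091797, 46.138206481933594), 172.4188690185547)
side ((629.0049438476562, -82.0699691772461), (45.20757293701172, 46.58348846435547), 3.9574925899505615)
side ((625.19775390625, -147.0430450439453), (44.30082321166992, 45.41367721557617), 56.13086700439453)
[-0.66 -0.6   0.18] [-0.    0.    0.85]
[-0.73 -0.52  0.18] [-0.    0.    0.85]
[-0.78 -0.43  0.18] [-0.    0.    0.85]
[-0.83 -0.33  0.18] [-0.    0.    0.85]
[-0.86 -0.23  0.18] [-0.    0.    0.85]
[-0.88 -0.13  0.18] [-0.    0.    0.85]
[-0.89 -0.02  0.18] [-0.    0.    0.85]
[-0.89  0.08  0.18] [-0.    0.    0.85]
[-0.87  0.19  0.18] [-0.    0.    0.85]
[-0.84  0.29  0.18] [-0.    0.    0.85]
```

Request:
arm_command([
  [-0.66, -0.6, 0.18, 0, 0, 0.85, 1],
  [-0.73, -0.52, 0.18, 0, 0, 0.85, 1],
  [-0.78, -0.43, 0.18, 0, 0, 0.85, 1],
  [-0.83, -0.33, 0.18, 0, 0, 0.85, 1],
  [-0.86, -0.23, 0.18, 0, 0, 0.85, 1],
], grip_force=50)

```text
time_s: 0.72
eef_pos: [0.3687, 0.3169, 0.1767]
eef_rot: [1.555, 2.73, -0.0]
wrist_force: [0.5, 0.3, -0.7]
width: 0.995
finger_force: 0.0
```

Request:
arm_command([
  [-0.88, -0.13, 0.18, 0, 0, 0.85, 1],
  [-0.89, -0.02, 0.18, 0, 0, 0.85, 1],
  [-0.89, 0.08, 0.18, 0, 0, 0.85, 1],
  [-0.87, 0.19, 0.18, 0, 0, 0.85, 1],
  [-0.84, 0.29, 0.18, 0, 0, 0.85, 1],
])

```text
time_s: 1.35
eef_pos: [0.4715, 0.0704, 0.1228]
eef_rot: [-2.286, -2.155, -0.0]
wrist_force: [0.9, 1.0, -0.4]
width: 1.0
finger_force: 0.0
```

Request:
arm_command([
  [0, 0, 0, 0, 0, 0, 1],
  [0, 0, 0, 0, 0, 0, 1],
  [0, 0, 0, 0, 0, 0, 1],
  [0, 0, 0, 0, 0, 0, 1],
  [0, 0, 0, 0, 0, 0, 1],
])

```text
time_s: 1.98
eef_pos: [0.4711, 0.0729, 0.1235]
eef_rot: [2.279, 2.162, 0.0]
wrist_force: [-0.8, 0.5, 0.9]
width: 0.998
finger_force: 0.0
```

Run:
```python
from h import *; from cell import *
c=camera("wrist"); cv2.imwrite("pics/w1.png",c["color"]); s=read_state(); print(s["eef_pos"],s["eef_rot"],s["qpos"]); print(cv2.projectPoints(np.array([[.4695,.0695,.04]]),cv2.Rodrigues(c["R"])[0],c["t"],c["mtx"],c["D"])[0])
P=cloud(c); m=(P[...,2]>.034)&(P[...,2]<.046)&(np.hypot(P[...,0]-.4695,P[...,1]-.0695)<.03); q=P[m]; print(m.sum(),(q.min(0)+q.max(0))/2,np.ptp(q,0))
plan(s,(.4695,.0695,.010))
```

```text
[0.47113717 0.07271911 0.12344567] [2.27975964e+00 2.16126749e+00 3.67176443e-04] [6.17626900e-02 1.64263005e-01 2.05981671e+00 9.90979341e-07
 9.17208737e-01 1.15111927e-01]
[[[251.53896867 207.06065375]]]
838 [0.46861904 0.06960403 0.038887  ] [0.02500599 0.02576593 0.00948824]
[-0.06 -0.02  1.89] [ 0.   -0.    0.04]
```

View pics/w1.png

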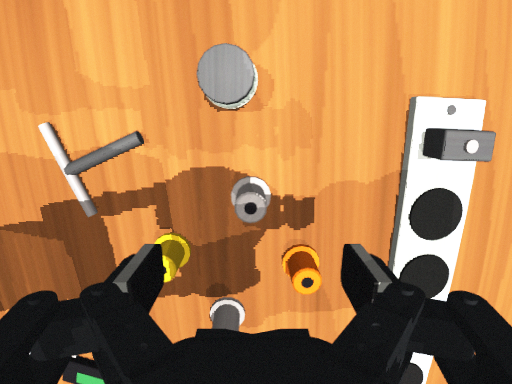

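The wrist view puts the post_40 top at (251,207), with a white sleeve of rail and discs to the right. This agrees with the measured (.469,.070), so I'll descend and grip.

Request:
arm_command([
  [-0.05, -0.04, 0.6, 0, 0, 0.04, 1],
  [0, 0, 0.6, 0, 0, 0, 1],
  [0, 0, 0.5, 0, 0, 0, 1],
  [0, 0, 0.19, 0, 0, 0, 1],
  [0, 0, 0, 0, 0, 0, 0.2],
])

```text
time_s: 2.65
eef_pos: [0.4683, 0.0693, 0.0095]
eef_rot: [-2.287, -2.153, 0.002]
wrist_force: [0.4, -0.9, 0.7]
width: 0.816
finger_force: 0.0
```

Request:
arm_command([
  [0, 0, 0, 0, 0, 0, 0],
  [0, 0, 0, 0, 0, 0, 0],
  [0, 0, 0, 0, 0, 0, 0],
  [0, 0, 0, 0, 0, 0, 0],
  [0, 0, 0, 0, 0, 0, 0],
])

```text
time_s: 3.28
eef_pos: [0.4698, 0.0692, 0.0112]
eef_rot: [2.287, 2.152, 0.003]
wrist_force: [-0.1, -0.4, 6.5]
width: 0.287
finger_force: 49.1
```

Request:
arm_command([
  [0, 0, 0, 0, 0, 0, 0],
  [0, 0, 0, 0, 0, 0, 0],
  [0, 0, 0, 0, 0, 0, 0],
  [0, 0, 0, 0, 0, 0, 0],
  [0, 0, 0, 0, 0, 0, 0],
])

```text
time_s: 3.9
eef_pos: [0.4698, 0.0693, 0.0112]
eef_rot: [2.287, 2.152, 0.003]
wrist_force: [-1.1, -0.6, 5.6]
width: 0.289
finger_force: 49.1
```

Run:
```python
from h import *; from cell import *
s=read_state(); print(s)
plan(s,(.6375,.046,.06));
```

```text
{'time_s': 3.9, 'qpos': array([5.46086166e-02, 3.69160005e-01, 2.10217386e+00, 3.69716463e-05,
       6.68156419e-01, 1.14962497e-01]), 'qd': array([ 0.00189301, -0.00013359,  0.00051209,  0.0011475 ,  0.00116457,
       -0.00178895]), 'joint_efforts': array([-1.09404882e-01, -3.11779690e+01, -1.62776202e+01, -2.45362945e-02,
       -3.74564622e-01,  5.91534306e-03]), 'eef_pos': array([0.46981032, 0.06925344, 0.01120922]), 'eef_rot': array([2.28651255, 2.15245306, 0.00254665]), 'wrist_force': array([-1.0975752 , -0.60742296,  5.6329624 ]), 'torque': array([ 0.00071993,  0.21759885, -0.03336047]), 'finger_force': 49.1249145520851, 'width': 0.289498989978308}
[-0.22  2.81 -0.81] [ 0.01 -0.   -0.01]
```

Request:
arm_command([
  [0, 0, -0.45, 0, 0, 0, 0],
  [0, 0, -0.4, 0, 0, 0, 0],
  [-0.05, 0.7, 0, 0, 0, 0, 0],
  [-0.06, 0.8, 0, 0, 0, 0, 0],
  [-0.06, 0.8, 0, 0, 0, 0, 0],
])

```text
time_s: 4.53
eef_pos: [0.6068, 0.0505, 0.061]
eef_rot: [2.287, 2.153, 0.0]
wrist_force: [-0.4, 0.4, -1.5]
width: 0.283
finger_force: 49.7
```

Request:
arm_command([
  [-0.05, 0.4, 0, 0, 0, 0, 0],
  [0, 0.1, 0, 0, 0, 0, 0],
  [0, 0, 0, 0, 0, 0, 0],
  [0, 0, 0, 0, 0, 0, 0],
  [0, 0, 0, 0, 0, 0, 0],
])

```text
time_s: 5.15
eef_pos: [0.6344, 0.0461, 0.0607]
eef_rot: [-2.287, -2.153, 0.001]
wrist_force: [-0.5, -0.6, -1.6]
width: 0.286
finger_force: 49.7
```

Run:
```python
from h import *; from cell import *
s=read_state(); print(s["eef_pos"],s["width"],s["wrist_force"])
plan(s,(.6375,.046,.0285)); 
c=camera("wrist"); cv2.imwrite("pics/w2.png",c["color"])
v=c["color"].max(2); P=cloud(c)
for a,b in((.6375,.046),(.6335,-.0185)):
    u=cv2.projectPoints(np.array([[a,b,.015]]),cv2.Rodrigues(c["R"])[0],c["t"],c["mtx"],c["D"])[0].ravel();print(u)
```

```text
[0.63436412 0.04608162 0.06071899] 0.2859044238820197 [-0.48246523 -0.56756429 -1.6342808 ]
[0.   0.05 0.54] [-0.01  0.   -0.01]
[258.33352003 218.61445737]
[257.67618981 302.30682686]
```

View pics/w2.png

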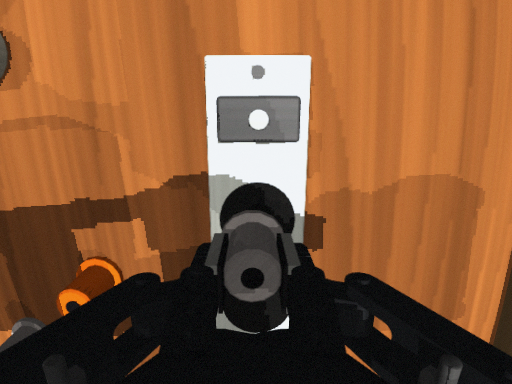

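The wrist view shows post_40 held over disc 1. The disc's far edge is at (258,183) and the stop at (258,119). I'll lower and release.

Run:
```python
from h import *; from cell import *
c=camera("wrist")
print(ray(c,[[258.5,119]],.042),ray(c,[[258,183]],.015),ray(c,[[208,180],[310,180]],.012))
```

```text
[[0.64101058 0.11052784 0.042     ]] [[0.63895277 0.0701535  0.015     ]] [[0.60642978 0.07348207 0.012     ]
 [0.67307701 0.06947004 0.012     ]]
```

Request:
arm_command([
  [0, 0.05, 0.3, 0, 0, 0, 0],
  [0, 0, 0.2, 0, 0, 0, 0],
  [0, 0, 0.05, 0, 0, 0, 0],
  [0, 0, 0, 0, 0, 0, 0],
  [0, 0, 0, 0, 0, 0, 0],
])

```text
time_s: 5.88
eef_pos: [0.6388, 0.0456, 0.0277]
eef_rot: [2.287, 2.153, 0.0]
wrist_force: [-0.4, 0.0, -2.0]
width: 0.287
finger_force: 49.7
```

Request:
arm_command([
  [0, 0, 0.02, 0, 0, 0, 0],
  [0, 0, 0, 0, 0, 0, 0],
  [0, 0, 0, 0, 0, 0, 0.5],
  [0, 0, 0, 0, 0, 0, 0.8],
  [0, 0, 0, 0, 0, 0, 0.8],
])

```text
time_s: 6.5
eef_pos: [0.6389, 0.0457, 0.0271]
eef_rot: [2.287, 2.153, 0.001]
wrist_force: [-0.4, -0.4, -0.0]
width: 0.801
finger_force: 0.0
```

Request:
arm_command([
  [0, 0, 0, 0, 0, 0, 0.8],
  [0, 0, -0.3, 0, 0, 0, 0.8],
  [0, 0, -0.7, 0, 0, 0, 1],
  [0, 0, -0.9, 0, 0, 0, 1],
  [0, 0, -0.6, 0, 0, 0, 1],
])

```text
time_s: 7.12
eef_pos: [0.6402, 0.0457, 0.1813]
eef_rot: [2.285, 2.151, 0.006]
wrist_force: [1.2, -0.0, -0.6]
width: 0.996
finger_force: 0.0
```

```bash
cat >> h.py <<'E'
def top(c,x,y,z):
    P=cloud(c); m=(abs(P[...,2]-z)<.006)&(np.hypot(P[...,0]-x,P[...,1]-y)<.03)
    q=P[m]; return m.sum(),((q.min(0)+q.max(0))/2).round(4),np.ptp(q,axis=0).round(3)
E
python3 - <<'E'
from h import *; from cell import *
s=read_state(); print(s["eef_pos"],s["wrist_force"])
for n in("scene","side","wrist"): print(n,top(camera(n),.638,.0455,.055))
plan(s,(.432,-.296,s["eef_pos"][2]));plan(s,(.432,-.296,.021))
E
```

```text
[0.64018226 0.04570807 0.18130309] [ 1.19152526 -0.03613087 -0.63237791]
scene (np.int64(91), array([0.6393, 0.0448, 0.0535]), array([0.024, 0.025, 0.009]))
side (np.int64(111), array([0.6384, 0.0469, 0.0537]), array([0.025, 0.025, 0.009]))
wrist (np.int64(602), array([0.6378, 0.046 , 0.054 ]), array([0.025, 0.025, 0.009]))
[-5.89 -3.12 -0.02] [ 0.04 -0.   -0.01]
[-5.89 -3.13  2.65] [ 0.04 -0.   -0.01]
```

Request:
arm_command([
  [-0.5, -0.25, 0, 0, 0, 0, 1],
  [-0.85, -0.45, 0, 0, 0, 0, 1],
  [-0.85, -0.45, 0, 0, 0, 0, 1],
  [-0.85, -0.45, 0, 0, 0, 0, 1],
  [-0.85, -0.45, 0, 0, 0, 0, 1],
])

```text
time_s: 7.9
eef_pos: [0.4995, -0.1814, 0.1755]
eef_rot: [-2.285, -2.152, 0.002]
wrist_force: [0.3, -1.3, 0.2]
width: 1.006
finger_force: 0.0
```

Request:
arm_command([
  [-0.85, -0.45, 0, 0, 0, 0, 1],
  [-0.7, -0.4, 0, 0, 0, 0, 1],
  [-0.44, -0.22, 0, 0, 0, 0, 1],
  [0, 0, 0.4, 0, 0, 0, 1],
  [0, 0, 0.4, 0, 0, 0, 1],
])

```text
time_s: 8.52
eef_pos: [0.4292, -0.2958, 0.1274]
eef_rot: [-2.288, -2.151, 0.0]
wrist_force: [-0.4, 0.5, 0.2]
width: 0.995
finger_force: 0.0
```

Run:
```python
from h import *; from cell import *
s=read_state(); print(s["eef_pos"],s["qd"].round(2))
n,p,e=top(camera("wrist"),.432,-.296,.058);print(n,p,e)
plan(s,(p[0],p[1],.025))
```

```text
[ 0.42919374 -0.2958462   0.12735801] [ 0.01  0.28  0.13  0.   -0.39 -0.  ]
947 [ 0.4299 -0.2949  0.0566] [0.025 0.026 0.009]
[0.01 0.01 1.71] [-0.01 -0.01 -0.02]
```

Request:
arm_command([
  [0.01, 0.02, 0.5, 0, 0, 0, 1],
  [0, 0, 0.6, 0, 0, 0, 1],
  [0, 0, 0.4, 0, 0, 0, 1],
  [0, 0, 0.15, 0, 0, 0, 1],
  [0, 0, 0, 0, 0, 0, 0.6],
])

```text
time_s: 9.2
eef_pos: [0.4311, -0.2948, 0.0292]
eef_rot: [-2.286, -2.152, 0.0]
wrist_force: [0.1, -0.5, 0.7]
width: 0.816
finger_force: 0.0
```

Request:
arm_command([
  [0, 0, 0, 0, 0, 0, 0.2],
  [0, 0, 0, 0, 0, 0, 0],
  [0, 0, 0, 0, 0, 0, 0],
  [0, 0, 0, 0, 0, 0, 0],
  [0, 0, 0, 0, 0, 0, 0],
])

```text
time_s: 9.82
eef_pos: [0.4322, -0.2958, 0.0309]
eef_rot: [2.286, 2.152, 0.0]
wrist_force: [-1.2, -0.1, 6.6]
width: 0.287
finger_force: 49.1
```

Run:
```python
from h import *; from cell import *
s=read_state(); print(s["eef_pos"],s["width"],s["finger_force"],s["wrist_force"])
plan(s,(.634,-.019,.16))
```

```text
[ 0.4322389  -0.2958454   0.03085208] 0.28720339530300776 49.112300388514996 [-1.22487498 -0.12574411  6.6161376 ]
[ 4.81  3.08 -2.15] [ 0.01  0.01 -0.01]
```

Request:
arm_command([
  [0, 0, -0.5, 0, 0, 0, 0],
  [0, 0, -0.8, 0, 0, 0, 0],
  [0.2, 0.12, -0.85, 0, 0, 0, 0],
  [0.7, 0.45, 0, 0, 0, 0, 0],
  [0.8, 0.5, 0, 0, 0, 0, 0],
])

```text
time_s: 10.45
eef_pos: [0.5024, -0.197, 0.1594]
eef_rot: [2.289, 2.15, 0.001]
wrist_force: [0.0, 0.8, -3.9]
width: 0.287
finger_force: 50.0
```

Request:
arm_command([
  [0.8, 0.5, 0, 0, 0, 0, 0],
  [0.8, 0.5, 0, 0, 0, 0, 0],
  [0.8, 0.55, 0, 0, 0, 0, 0],
  [0.5, 0.35, 0, 0, 0, 0, 0],
  [0.2, 0.11, 0.3, 0, 0, 0, 0],
])

```text
time_s: 11.08
eef_pos: [0.6356, -0.0171, 0.1411]
eef_rot: [2.283, 2.154, 0.004]
wrist_force: [-0.2, -0.7, -2.3]
width: 0.283
finger_force: 50.0
```

Request:
arm_command([
  [0, 0, 0.5, 0, 0, 0, 0],
  [0, 0, 0.4, 0, 0, 0, 0],
  [0, 0, 0.3, 0, 0, 0, 0],
  [0, 0, 0, 0, 0, 0, 0],
  [0, 0, 0, 0, 0, 0, 0],
])

```text
time_s: 11.7
eef_pos: [0.6339, -0.0194, 0.0692]
eef_rot: [2.287, 2.152, 0.001]
wrist_force: [-0.1, 0.1, -2.1]
width: 0.287
finger_force: 49.9
```

Run:
```python
from h import *; from cell import *
s=read_state(); print(s["eef_pos"],s["width"],s["wrist_force"])
plan(s,(.634,-.0195,.0465))
```

```text
[ 0.63393966 -0.01940425  0.06919735] 0.2867861664432062 [-0.07094577  0.10827843 -2.0521238 ]
[-0.    0.    0.38] [ 0.01  0.   -0.01]
```

Request:
arm_command([
  [0, 0, 0.25, 0, 0, 0, 0],
  [0, 0, 0.13, 0, 0, 0, 0],
  [0, 0, 0.01, 0, 0, 0, 0],
  [0, 0, 0, 0, 0, 0, 0],
  [0, 0, 0, 0, 0, 0, 0.5],
])

```text
time_s: 12.32
eef_pos: [0.6342, -0.019, 0.0455]
eef_rot: [2.286, 2.152, 0.002]
wrist_force: [-0.3, 0.1, -0.3]
width: 0.482
finger_force: 0.0
```

Request:
arm_command([
  [0, 0, 0, 0, 0, 0, 0.8],
  [0, 0, 0, 0, 0, 0, 0.8],
  [0, 0, -0.3, 0, 0, 0, 0.8],
  [0, 0, -0.9, 0, 0, 0, 1],
  [0, 0, -0.9, 0, 0, 0, 1],
])

```text
time_s: 12.95
eef_pos: [0.6334, -0.0189, 0.1734]
eef_rot: [2.287, 2.153, 0.0]
wrist_force: [1.2, -0.3, 0.4]
width: 0.997
finger_force: 0.0
```

Run:
```python
from h import *; from cell import *
s=read_state(); print(s["eef_pos"],s["wrist_force"])
for n in("scene","side","wrist"): print(n,top(camera(n),.634,-.019,.073))
plan(s,(.4385,-.054,.16))
```

```text
[ 0.63340383 -0.01892671  0.17340038] [ 1.22215936 -0.26655383  0.44359319]
scene (np.int64(104), array([ 0.633 , -0.019 ,  0.0716]), array([0.025, 0.026, 0.009]))
side (np.int64(94), array([ 0.6324, -0.017 ,  0.0718]), array([0.025, 0.025, 0.009]))
wrist (np.int64(697), array([ 0.6322, -0.0184,  0.0717]), array([0.025, 0.026, 0.009]))
[-0.78 -3.21  0.22] [ 0.   -0.   -0.01]
```

Request:
arm_command([
  [-0.1, -0.4, 0, 0, 0, 0, 1],
  [-0.2, -0.85, 0, 0, 0, 0, 1],
  [-0.2, -0.85, 0, 0, 0, 0, 1],
  [-0.18, -0.75, 0, 0, 0, 0, 1],
  [-0.1, -0.36, 0, 0, 0, 0, 1],
])

```text
time_s: 13.72
eef_pos: [0.4346, -0.0538, 0.17]
eef_rot: [-2.286, -2.151, 0.004]
wrist_force: [-0.2, 0.4, 2.3]
width: 1.001
finger_force: 0.0
```

Request:
arm_command([
  [0, 0, 0.3, 0, 0, 0, 1],
  [0, 0, 0.2, 0, 0, 0, 1],
  [0, 0, 0, 0, 0, 0, 1],
  [0, 0, 0, 0, 0, 0, 1],
  [0, 0, 0, 0, 0, 0, 1],
])

```text
time_s: 14.35
eef_pos: [0.439, -0.0541, 0.1417]
eef_rot: [2.287, 2.153, 0.001]
wrist_force: [-0.3, 0.7, 0.9]
width: 0.999
finger_force: 0.0
```

Run:
```python
from h import *; from cell import *
s=read_state(); print(s["eef_pos"],s["qd"].round(2))
n,p,e=top(camera("wrist"),.4385,-.054,.076);print(n,p,e)
plan(s,(p[0],p[1],.042))
```

```text
[ 0.43904591 -0.05410236  0.14171575] [-0. -0.  0. -0.  0.  0.]
981 [ 0.4381 -0.0535  0.0747] [0.025 0.026 0.009]
[ 0.01 -0.02  1.66] [ 0.01  0.   -0.01]
```

Request:
arm_command([
  [0.01, 0, 0.5, 0, 0, 0, 1],
  [0, 0, 0.6, 0, 0, 0, 1],
  [0, 0, 0.4, 0, 0, 0, 1],
  [0, 0, 0.16, 0, 0, 0, 1],
  [0, 0, 0, 0, 0, 0, 0.6],
])

```text
time_s: 15.02
eef_pos: [0.4384, -0.0534, 0.0416]
eef_rot: [-2.287, -2.153, 0.001]
wrist_force: [-0.5, -0.3, 0.7]
width: 0.817
finger_force: 0.0
```

Request:
arm_command([
  [0, 0, 0, 0, 0, 0, 0.2],
  [0, 0, 0, 0, 0, 0, 0],
  [0, 0, 0, 0, 0, 0, 0],
  [0, 0, 0, 0, 0, 0, 0],
  [0, 0, 0, 0, 0, 0, 0],
])

```text
time_s: 15.65
eef_pos: [0.4392, -0.0536, 0.0427]
eef_rot: [2.287, 2.152, 0.001]
wrist_force: [-2.6, 0.3, 6.6]
width: 0.291
finger_force: 49.0
```

Run:
```python
from h import *; from cell import *
s=read_state(); print(s["eef_pos"],s["width"],s["finger_force"],s["wrist_force"])
plan(s,(.6303,-.083,.16))
```

```text
[ 0.43922217 -0.05362836  0.04272388] 0.29066722526995364 49.00550624850439 [-2.55935645  0.3308083   6.59598615]
[-0.3   3.21 -1.95] [ 0.01  0.   -0.01]
```

Request:
arm_command([
  [0, 0, -0.5, 0, 0, 0, 0],
  [0, 0, -0.8, 0, 0, 0, 0],
  [0, 0.1, -0.65, 0, 0, 0, 0],
  [-0.05, 0.6, 0, 0, 0, 0, 0],
  [-0.07, 0.8, 0, 0, 0, 0, 0],
])

```text
time_s: 16.27
eef_pos: [0.5276, -0.0659, 0.1589]
eef_rot: [-2.287, -2.153, 0.0]
wrist_force: [-0.8, -0.5, -3.5]
width: 0.289
finger_force: 50.0
```

Request:
arm_command([
  [-0.08, 0.8, 0, 0, 0, 0, 0],
  [-0.06, 0.6, 0, 0, 0, 0, 0],
  [-0.04, 0.31, 0.3, 0, 0, 0, 0],
  [0, 0, 0.5, 0, 0, 0, 0],
  [0, 0, 0.4, 0, 0, 0, 0],
])

```text
time_s: 16.9
eef_pos: [0.6281, -0.0827, 0.0841]
eef_rot: [-2.285, -2.151, 0.003]
wrist_force: [-0.5, 0.5, -3.1]
width: 0.285
finger_force: 50.0
```

Request:
arm_command([
  [0, 0, 0.15, 0, 0, 0, 0],
  [0, 0, 0, 0, 0, 0, 0],
  [0, 0, 0, 0, 0, 0, 0],
  [0, 0, 0, 0, 0, 0, 0],
  [0, 0, 0, 0, 0, 0, 0],
])

```text
time_s: 17.52
eef_pos: [0.6302, -0.0831, 0.0787]
eef_rot: [2.286, 2.152, 0.002]
wrist_force: [0.6, -0.3, -3.4]
width: 0.287
finger_force: 50.0
```

Run:
```python
from h import *; from cell import *
s=read_state(); print(s["eef_pos"],s["width"],s["wrist_force"])
plan(s,(.6303,-.083,.0583))
```

```text
[ 0.63021171 -0.08314806  0.07870316] 0.2870704713518034 [ 0.55578803 -0.2579635  -3.37742925]
[0.   0.   0.34] [ 0.01  0.   -0.01]
```

Request:
arm_command([
  [0, 0, 0.2, 0, 0, 0, 0],
  [0, 0, 0.14, 0, 0, 0, 0],
  [0, 0, 0.01, 0, 0, 0, 0],
  [0, 0, 0, 0, 0, 0, 0],
  [0, 0, 0, 0, 0, 0, 0.5],
])

```text
time_s: 18.15
eef_pos: [0.6301, -0.0831, 0.057]
eef_rot: [2.287, 2.153, 0.001]
wrist_force: [-0.2, 0.3, 0.3]
width: 0.488
finger_force: 0.0
```

Request:
arm_command([
  [0, 0, 0, 0, 0, 0, 0.8],
  [0, 0, 0, 0, 0, 0, 0.8],
  [0, 0, -0.3, 0, 0, 0, 0.8],
  [0, 0, -0.9, 0, 0, 0, 1],
  [0, 0, -0.7, 0, 0, 0, 1],
])

```text
time_s: 18.77
eef_pos: [0.6305, -0.0832, 0.1739]
eef_rot: [2.286, 2.152, 0.002]
wrist_force: [0.5, 0.2, -0.9]
width: 0.999
finger_force: 0.0
```

Run:
```python
from h import *; from cell import *
s=read_state(); print(s["eef_pos"],s["wrist_force"])
for n in("scene","side","wrist"): print(n,top(camera(n),.630,-.083,.091))
plan(s,(.4445,-.1895,.175))
```

```text
[ 0.63050672 -0.083207    0.17387418] [ 0.4622761   0.17792959 -0.87016803]
scene (np.int64(122), array([ 0.6287, -0.0836,  0.0897]), array([0.026, 0.026, 0.009]))
side (np.int64(80), array([ 0.6284, -0.0829,  0.0895]), array([0.025, 0.027, 0.008]))
wrist (np.int64(814), array([ 0.6286, -0.0829,  0.0897]), array([0.026, 0.026, 0.009]))
[-1.96 -2.99 -0.03] [ 0.02  0.   -0.01]
```

Request:
arm_command([
  [-0.25, -0.4, 0, 0, 0, 0, 1],
  [-0.5, -0.8, 0, 0, 0, 0, 1],
  [-0.55, -0.8, 0, 0, 0, 0, 1],
  [-0.45, -0.7, 0, 0, 0, 0, 1],
  [-0.21, -0.29, 0, 0, 0, 0, 1],
])

```text
time_s: 19.55
eef_pos: [0.44, -0.1897, 0.1695]
eef_rot: [-2.287, -2.149, 0.002]
wrist_force: [-0.3, -1.4, 0.1]
width: 0.995
finger_force: 0.0
```

Request:
arm_command([
  [0, 0, 0.2, 0, 0, 0, 1],
  [0, 0, 0, 0, 0, 0, 1],
  [0, 0, 0, 0, 0, 0, 1],
  [0, 0, 0, 0, 0, 0, 1],
  [0, 0, 0, 0, 0, 0, 1],
])

```text
time_s: 20.18
eef_pos: [0.4439, -0.1894, 0.1588]
eef_rot: [2.286, 2.154, 0.0]
wrist_force: [-0.0, -0.2, -0.3]
width: 1.007
finger_force: 0.0
```

Run:
```python
from h import *; from cell import *
s=read_state(); print(s["eef_pos"],s["qd"].round(2))
n,p,e=top(camera("wrist"),.4445,-.1895,.094);print(n,p,e)
plan(s,(p[0],p[1],.058))
```

```text
[ 0.44394134 -0.18937791  0.15878054] [-0.01 -0.    0.   -0.    0.   -0.  ]
984 [ 0.4431 -0.1907  0.0928] [0.026 0.026 0.009]
[-0.02 -0.01  1.68] [ 0.  0. -0.]
```

Request:
arm_command([
  [-0.02, 0, 0.5, 0, 0, 0, 1],
  [0, 0, 0.6, 0, 0, 0, 1],
  [0, 0, 0.4, 0, 0, 0, 1],
  [0, 0, 0.18, 0, 0, 0, 1],
  [0, 0, 0, 0, 0, 0, 0.6],
])

```text
time_s: 20.85
eef_pos: [0.4431, -0.1906, 0.0575]
eef_rot: [-2.287, -2.153, 0.001]
wrist_force: [0.5, -0.1, 0.9]
width: 0.817
finger_force: 0.0
```

Request:
arm_command([
  [0, 0, 0, 0, 0, 0, 0.2],
  [0, 0, 0, 0, 0, 0, 0],
  [0, 0, 0, 0, 0, 0, 0],
  [0, 0, 0, 0, 0, 0, 0],
  [0, 0, 0, 0, 0, 0, 0],
])

```text
time_s: 21.48
eef_pos: [0.444, -0.1913, 0.059]
eef_rot: [2.286, 2.152, 0.001]
wrist_force: [-1.0, -0.2, 5.9]
width: 0.288
finger_force: 49.2
```

Run:
```python
from h import *; from cell import *
s=read_state(); print(s["eef_pos"],s["width"],s["finger_force"],s["wrist_force"])
plan(s,(.6262,-.148,.19))
```

```text
[ 0.44404246 -0.19125066  0.0590332 ] 0.2884184998105778 49.20785585185513 [-0.99694658 -0.2053314   5.88772508]
[ 0.9   2.99 -2.18] [ 0.01  0.01 -0.01]
```

Request:
arm_command([
  [0, 0, -0.5, 0, 0, 0, 0],
  [0, 0, -0.8, 0, 0, 0, 0],
  [0, 0, -0.88, 0, 0, 0, 0],
  [0.15, 0.5, 0, 0, 0, 0, 0],
  [0.25, 0.8, 0, 0, 0, 0, 0],
])

```text
time_s: 22.1
eef_pos: [0.5222, -0.1717, 0.1891]
eef_rot: [2.289, 2.151, -0.001]
wrist_force: [-0.8, -0.1, -3.4]
width: 0.289
finger_force: 50.1
```

Request:
arm_command([
  [0.24, 0.8, 0, 0, 0, 0, 0],
  [0.16, 0.6, 0, 0, 0, 0, 0],
  [0.1, 0.29, 0, 0, 0, 0, 0],
  [0, 0, 0.5, 0, 0, 0, 0],
  [0, 0, 0.6, 0, 0, 0, 0],
])

```text
time_s: 22.72
eef_pos: [0.6259, -0.1474, 0.1216]
eef_rot: [2.287, 2.154, 0.0]
wrist_force: [0.0, -0.9, -4.3]
width: 0.29
finger_force: 50.2
```

Request:
arm_command([
  [0, 0, 0.4, 0, 0, 0, 0],
  [0, 0, 0.1, 0, 0, 0, 0],
  [0, 0, 0, 0, 0, 0, 0],
  [0, 0, 0, 0, 0, 0, 0],
  [0, 0, 0, 0, 0, 0, 0],
])

```text
time_s: 23.35
eef_pos: [0.6267, -0.1481, 0.0942]
eef_rot: [2.286, 2.152, 0.002]
wrist_force: [0.3, 0.3, -4.1]
width: 0.29
finger_force: 50.2
```

Run:
```python
from h import *; from cell import *
s=read_state(); print(s["eef_pos"],s["width"],s["wrist_force"])
plan(s,(.6262,-.1482,.0745))
```

```text
[ 0.6267348  -0.14805987  0.09424279] 0.2896086562194262 [ 0.27336418  0.3449802  -4.08732115]
[-0.   -0.01  0.33] [ 0.02  0.   -0.01]
```

Request:
arm_command([
  [0, 0, 0.2, 0, 0, 0, 0],
  [0, 0, 0.13, 0, 0, 0, 0],
  [0, 0, 0.01, 0, 0, 0, 0],
  [0, 0, 0, 0, 0, 0, 0],
  [0, 0, 0, 0, 0, 0, 0.5],
])

```text
time_s: 23.98
eef_pos: [0.6263, -0.1479, 0.0729]
eef_rot: [2.286, 2.152, 0.001]
wrist_force: [-0.3, 0.2, -0.3]
width: 0.487
finger_force: 0.0
```

Request:
arm_command([
  [0, 0, 0, 0, 0, 0, 0.8],
  [0, 0, 0, 0, 0, 0, 0.8],
  [0, 0, -0.3, 0, 0, 0, 0.8],
  [0, 0, -0.9, 0, 0, 0, 1],
  [0, 0, -0.9, 0, 0, 0, 1],
])

```text
time_s: 24.6
eef_pos: [0.6256, -0.1477, 0.2003]
eef_rot: [2.287, 2.153, 0.0]
wrist_force: [0.8, -0.4, -0.0]
width: 1.001
finger_force: 0.0
```

Request:
arm_command([
  [0, -0.4, -0.3, 0, 0, 0, 1],
  [0, -0.7, 0, 0, 0, 0, 1],
  [0, -0.7, 0, 0, 0, 0, 1],
  [0, -0.4, 0, 0, 0, 0, 1],
  [0, 0, 0, 0, 0, 0, 1],
])

```text
time_s: 25.22
eef_pos: [0.493, -0.1397, 0.2175]
eef_rot: [2.287, 2.152, 0.001]
wrist_force: [0.7, -0.4, 0.1]
width: 1.001
finger_force: 0.0
```

Run:
```python
from h import *; from cell import *
for n in("scene","side"):
    c=camera(n); cv2.imwrite(f"pics/{n}1.png",c["color"])
    for x,y,z in((.638,.0455,.055),(.634,-.019,.073),(.630,-.083,.091),(.626,-.148,.109)): print(n,top(c,x,y,z))
```

```text
scene (np.int64(88), array([0.6389, 0.0446, 0.0534]), array([0.024, 0.025, 0.007]))
scene (np.int64(103), array([ 0.6329, -0.019 ,  0.0719]), array([0.024, 0.026, 0.01 ]))
scene (np.int64(120), array([ 0.6286, -0.0836,  0.0896]), array([0.026, 0.025, 0.009]))
scene (np.int64(141), array([ 0.626 , -0.1475,  0.1079]), array([0.025, 0.026, 0.009]))
side (np.int64(114), array([0.6385, 0.0465, 0.0532]), array([0.025, 0.026, 0.008]))
side (np.int64(93), array([ 0.6321, -0.0176,  0.0715]), array([0.026, 0.024, 0.009]))
side (np.int64(82), array([ 0.6283, -0.0826,  0.0897]), array([0.024, 0.025, 0.009]))
side (np.int64(60), array([ 0.6248, -0.144 ,  0.1067]), array([0.024, 0.022, 0.007]))
```

View pics/scene1.png

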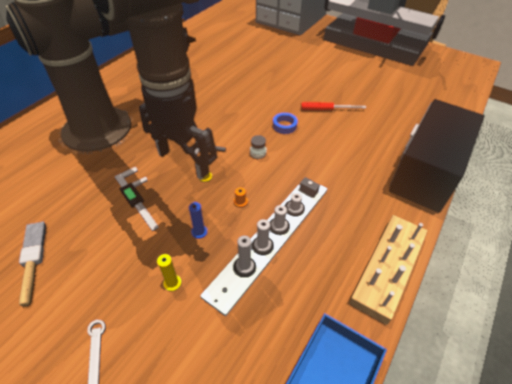

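The final scene view shows the four posts upright on their discs. The shortest is at (296,203) next to the stop and the tallest at (244,258), with the gripper clear and the look-alikes untouched.

```bash
python3 -c "
from cell import *
print(job_done())"
```

```text
the job is handed in; nothing more can be done
None
```

All four steel posts stand upright on their own discs, shortest (40 mm) next to the stop and tallest (94 mm) at the far end, each released within about 2 mm of its disc centre in the cleanest camera readings; the job was handed in at about 25 s and no verdict came back.

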